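# Close up the power module and hold the bench camera raised

## Robot

A 6-joint arm with a two-finger parallel gripper is mounted at the origin on the work surface. World frame = base frame: x ahead of the robot, y to its left, z up, the work surface at z = 0. Lengths are in m, angles in degrees, forces in N, time in s.
With the tool pointing down it reaches from about 0.375 to 0.9 m from the base axis. Payload 3.1 kg.
Tool frame: the origin (TCP) lies on the centre line of the jaws, within the pads' length; the fingertips stand 17 mm ahead of it and the grasp point (between the pads) lies 2 mm behind it; z points along the fingers, y is the line along which they close (so a half turn about z gives the same grasp; the last joint's range is limited). The gripper opens to 87 mm and grips with 3 to 60 N. Pads are 19 mm wide; open, the fingers measure 117 mm over their backs; the gripper's body (75 mm by 190 mm) begins 51 mm behind the grasp point.
Start: joints at [54.632, 30.224, 82.088, -0, 67.689, -10.227], TCP at [0.265, 0.566, 0.24] pointing down, gripper open.
Joint ranges: [-176.69, 176.69], [-43.24, 126.21], [12.49, 139.97], [-82, 262], [0, 151.66], [-163.58, 163.58]. Speed limits (degrees/s): [159.86, 159.86, 180, 180, 180, 180].

## Interface

Orientations are given as a 3x3 rotation matrix whose columns are the frame's x, y, z axes.
In Python, from rig import bot, imaging, finder gives the robot as it stands. The module is installed in compiled form; this text tells all that it offers.
- The arm moves only by the tool play_rows, never from a script. Its argument "motion" is a list that holds one entry, the list of rows, each a list of 6 numbers: the shift along the tool's x, y, z in m, then the turn, a rotation vector about the tool's x, y, z in degrees. In form: [[[dx, dy, dz, wx, wy, wz], ...]]. A call has 1 to 8 rows; each row is the pose to reach, as a shift and turn from the pose commanded when the call began, along the tool's axes at that moment; what a row does not reach only later rows make up. A row lasts 1/12 s, in which the tool goes at most 41.7 mm and 7.16 degrees, less where a joint would pass 70% of its speed; a pose out of reach is approached as far as the arm can. A call with a gripper value outside its range is refused whole. "fingers" is the finger opening in m, from 0 to 0.087, set as the call begins (left out, the last holds). The fingers move at their own pace and stop on an object; the grip force is fixed at half the most. Time passes only in rows, so rows that repeat a pose let the fingers close. It gives the time, the measured TCP pose, the force, the opening and the grip force at its end, in the units of the state.
- bot.read_state(): the state, without advancing time (a new reading comes with each control period).
- imaging.capture(name): name is "scene" or "top"; returns a dict with "frame" (384x512x3 uint8, red, green, blue), "camera_matrix" (3x3 intrinsics, pixels), "k1" (the pictures are not rectified: a ray, as slopes to the right and down, at radius r is drawn at 1 + k1 r^2 times it, then the intrinsics apply), "R" (3x3) and "t" (3): a world point X has camera coordinates R X + t. Camera axes: x right, y down, z forward; pixel columns grow to the right and rows downward; lengths in m; the calibration is good to about 2 mm. A picture is of the moment at which its call begins. There is no depth.
- bot.hand_in(): hands the job in; it is judged then, once.
Trained networks look in the newest picture that a camera, given by its name, has taken for a name from the list of things; names that differ only in an ending like _2 or _b are one class to them, and where a whole thing is asked for, a point or a joint stands for the part that bears it (a point fixed in the world has none). Each returns a list of dicts, best first, with "confidence" (0 to 1); they miss things now and then, are a little off and sometimes report something else, mostly with a low value. They report only what shows in the picture. A call takes as long as a camera call. They do not tell look-alikes from the thing itself.
- finder.recognise(camera, name): "at" ([x, y, z] in m, in world coordinates, good to about 4 mm: the middle of the surface that is visible of it).
- finder.outline_of(camera, name): "pixels" (384x512 bool, what is visible of it).
The state is a dict: "time_s": time; "joint_positions": joint angles; "qvel": joint speeds; "tau": joint torques, N m; "position": TCP position; "tcp_rot": TCP orientation; "force": force on the tool from outside, world axes, zero at the start; "moment": the same for the moment, N m; "opening": opening from 0.0 (shut) to 1.0 (fully open); "grasp_force": force on a finger pad.
Only numpy, scipy, OpenCV 4.12 (cv2) and the standard library are available. Lean on these libraries where they do the work, as an engineer would, in place of code of your own. Each camera call takes 0.05 s, during which the arm holds its last target. There are 200 camera calls.

## Task

On the repair bench, get the two boards ready for one wide inspection picture: first butt the loose power module flush, end to end and in line, against the main board fixed in the black tray, and let go of it. Then squeeze the red button on the grip of the camera mast, pull the grip straight up past the first stop to the second stop (as far as it goes), and finish while still holding it there with the button squeezed. Leave everything else on the bench where it is.

Things in the scene. Friction and masses are not known exactly. Their poses are not given: they have to be found in the camera images.
- tray: Black sheet-metal tray fixed to the bench, 190 (x) by 330 mm (y), floor 3 mm thick, 30 mm high lip on its +x edge only. Origin: centre of underside. It carries the fixed main board: black block with green top, 50 (x) by 120 mm (y), top 29 mm (parts on it 43 mm) above the bench, centred at tray x 0, y +75 mm. The module belongs at tray x 0, y -20 mm, axes parallel to the tray's.
- main_face (a point): Middle of the main board's end face that looks to tray -y, 19 mm above the tray's underside. Axes as the tray's; the module's face must come to this point.
- module: Loose power module on the tray floor: black block 50 (x) by 70 (y) by 26 mm high, green top with blue, yellow, black parts up to 38 mm. About 0.18 kg. Origin: centre of underside (3 mm above the bench). Its +y end faces the main board over a gap of 25 to 60 mm; it starts up to 15 mm off line and turned up to 0.3 rad. Its 50 mm width can be gripped from above.
- module_face (a point): Middle of the module's +y end face, 16 mm above its underside. Axes as the module's.
- mast: Telescoping camera mast fixed to the bench: black round foot of 100 mm diameter, square black outer tube 30 mm wide up to 150 mm high. Origin: centre of its underside; z up. The white camera on the moving part looks to mast -y, the red button faces mast +x.
- mast_grip (a point): Centre of the grey grip block on the mast's moving part: 30 (x) by 28 (y) by 50 mm high, 190 mm above the bench while down; it rises with the mast. Axes as the mast's. Below it a 38 mm square collar and, to -y, the white camera, both 19 mm or more below this point. Grip it from above with the fingers closing along mast x, one on the red button, one on the face across from it.
- button_top (a point): Centre of the red button's outer face, 16 by 18 mm, 7 mm out of the grip's +x face (22 mm from the grip's centre) at the height of mast_grip. Moves in with the button; pressed, grip and button together are 31 mm across.
- mast_button (a joint): Red button: 0 m released, 0.006 m fully pressed in (towards mast -x); takes 4 N to start and about 8 N fully down, springs back. It draws a catch pin: free from about 0.004 m.
- mast_slide (a joint): Height of the mast's moving part: 0 m down (start, latched), 0.050 m first stop, 0.100 m second stop, which is the end of the travel. While the button is released the pin locks it at each stop; with the button pressed it slides freely past the first stop, and sinks under its own weight (about 0.4 kg, 1 N friction) when not held.
- connector: Loose blue plug connector with a white top, 26 x 20 x 22 mm, lying in the tray in front of the main board. Origin: centre of its underside. Bystander, leave alone.
- heatsink: Loose aluminium finned heatsink 70 x 110 x 32 mm on the bench at the right. Origin: centre of underside. Bystander, leave alone.
- multimeter: Yellow hand multimeter 150 x 78 x 44 mm lying at the left. Origin: centre of underside. Bystander, leave alone.
- spool: Orange wire spool, 60 mm across, 41 mm high, standing at the far edge. Origin: centre of underside. Bystander, leave alone.
- mug: Blue mug, 80 mm across, 90 mm high, at the far edge. Origin: centre of underside. Bystander, leave alone.
- jar: Amber flux jar with black cap, 60 mm across, 75 mm high, at the far edge. Origin: centre of underside. Bystander, leave alone.
- screwdriver: Red-handled screwdriver, 170 mm long, lying at the near left. Origin: on its underside, mid length. Bystander, leave alone.
There are look-alikes about, which are no part of the job. Of the things like the module, leave any that is pink; of the rest the larger one is meant.

How it is judged (in metres and radians):
On the way, in this order (a step that is already met when the one before it is completed fails the run):
1. the module is butted flush and in line against the main board, mast still down (y of module_face in the frame of main_face between -0.003 and 0.003 m and x of module_face in the frame of main_face between -0.006 and 0.006 m and z of module_face in the frame of main_face between -0.003 and 0.003 m and angle between the y axis of module and the y axis of tray, either way round below 0.05 rad and angle between module's own z axis and vertical below 0.05 rad and value of joint mast_slide below 0.01 m), for 0.2 s.
2. button squeezed and mast pulled past the first stop (value of joint mast_button above 0.003 m and value of joint mast_slide above 0.056 m and contact force between the fingers and mast_slide above 3 N), for 0.05 s.
At the end, for the whole second after the job is handed in: The module lies released on the tray with its end face within 3 mm of the main board's, within 6 mm sideways and 0.05 rad in line; the mast stands still at its second stop (at least 94 of 100 mm), button squeezed in by more than 3 of its 6 mm, and the fingers still grip it (more than 5 N) (y of module_face in the frame of main_face between -0.003 and 0.003 m and x of module_face in the frame of main_face between -0.006 and 0.006 m and z of module_face in the frame of main_face between -0.003 and 0.003 m and angle between the y axis of module and the y axis of tray, either way round below 0.05 rad and angle between module's own z axis and vertical below 0.05 rad and value of joint mast_slide above 0.094 m and value of joint mast_button above 0.003 m and contact force between the fingers and mast_slide above 5 N and contact force between each of the arm, the fingers and module below 0.2 N and linear speed of module below 0.02 m/s and velocity of joint mast_slide between -0.01 and 0.01 m/s); the arm keeps its last pose, push and grip.
It fails at once if a bystander is disturbed (moved more than 20 mm): connector, heatsink, multimeter, spool, mug, jar or screwdriver (distance of any of connector, heatsink, multimeter, spool, mug, jar, screwdriver from where it was at the start of the episode above 0.02 m).
It also fails if it takes over 48 s, if anything falls off the work surface, if the arm or the gripper's body presses on something with over 40 N, if the wrist force passes 120 N, or if a joint passes its speed limit or range.

## Working session

There is one attempt and no reset: what is moved stays moved. The work goes in short steps, Python scripts to look and compute and a tool call to move; the robot and the scene stay as the last step left them, time stands still between calls to the robot, and variables do not carry over. Pictures are saved under pics/ and viewed, at most 10 in all, crops included, and the job is handed in when it is done.

Besides the shell and the picture viewer there is one more tool, called after "Request:" as name(argument=value, ...), one argument or row to a line, values as JSON. play_rows: Moves the arm, as the interface text tells. Its arguments: {"type":"object","properties":{"motion":{"type":"array"},"fingers":{"type":"number"}},"required":["motion"]}

```bash
mkdir -p pics
cat > h.py <<'E'
import numpy as np, cv2
from rig import bot, imaging, finder
def ray(c,uv):
    K=np.array(c["camera_matrix"]);R=np.array(c["R"]);t=np.array(c["t"])
    d=np.array([c["k1"],0,0,0,0.])
    p=cv2.undistortPoints(np.array(uv,float).reshape(-1,1,2),K,d).reshape(-1,2)
    return -R.T@t, np.c_[p,np.ones(len(p))]@R
def onz(c,uv,z):
    o,r=ray(c,uv); return o+r*((z-o[2])/r[:,2])[:,None]
def pix(c,X):
    return cv2.projectPoints(np.array(X,float).reshape(-1,3),cv2.Rodrigues(np.array(c["R"]))[0],np.array(c["t"],float),np.array(c["camera_matrix"]),np.array([c["k1"],0,0,0,0.]))[0].reshape(-1,2)
def save(c,n,box=None,s=1):
    f=c["frame"][...,::-1]
    if box: f=f[box[1]:box[3],box[0]:box[2]]
    cv2.imwrite("pics/"+n+".png",cv2.resize(f,None,fx=s,fy=s,interpolation=cv2.INTER_CUBIC))
E
python3 - <<'E'
from h import *
for n in("top","scene"):
    c=imaging.capture(n);save(c,n+"0",s=1.5)
    print(n,c["camera_matrix"],c["k1"],-np.array(c["R"]).T@c["t"])
    for k in("tray","module","mast","mast_grip","button_top","connector"):
        for d in finder.recognise(n,k)[:4]: print(k,np.round(d["at"],3),round(d["confidence"],2),np.round(pix(c,d["at"])[0]))
s=bot.read_state();print(s["tcp_rot"],s["opening"],s["time_s"])
E
```

```text
top [[451.60680444   0.         254.0429692 ]
 [  0.         451.60680444 186.19407696]
 [  0.           0.           1.        ]] -0.15076686794949445 [0.4013837  0.01232697 1.31007078]
tray [ 0.531 -0.081  0.005] 0.87 [277. 208.]
module [ 0.348 -0.276  0.028] 0.93 [346. 273.]
module [ 0.368 -0.093  0.02 ] 0.73 [281. 265.]
module [0.545 0.175 0.161] 0.32 [182. 195.]
mast [0.543 0.183 0.148] 0.89 [179. 197.]
mast [0.761 0.192 0.07 ] 0.53 [183. 124.]
mast_grip [0.544 0.174 0.163] 0.71 [182. 196.]
connector [ 0.463 -0.033  0.015] 0.65 [260. 232.]
scene [[380.85106182   0.         254.94171837]
 [  0.         380.85106182 191.87303587]
 [  0.           0.           1.        ]] -0.07911870092770741 [1.3076419  0.1679618  1.11679006]
tray [ 0.548 -0.071  0.004] 0.65 [240. 205.]
module [ 0.356 -0.27   0.027] 0.7 [202. 154.]
module [ 0.545 -0.141  0.032] 0.54 [221. 196.]
mast [0.567 0.19  0.089] 0.85 [314. 207.]
mast_grip [0.557 0.178 0.165] 0.74 [314. 190.]
mast_grip [ 0.55  -0.071  0.001] 0.45 [240. 206.]
connector [ 0.473 -0.029  0.017] 0.63 [256. 188.]
[[-9.05255246e-01  4.24868140e-01  5.22542699e-05]
 [ 4.24868142e-01  9.05255247e-01  2.79319271e-05]
 [-3.54360661e-05  4.74866981e-05 -9.99999998e-01]] 1.0060577133453221 0.7
```

View pics/top0.png

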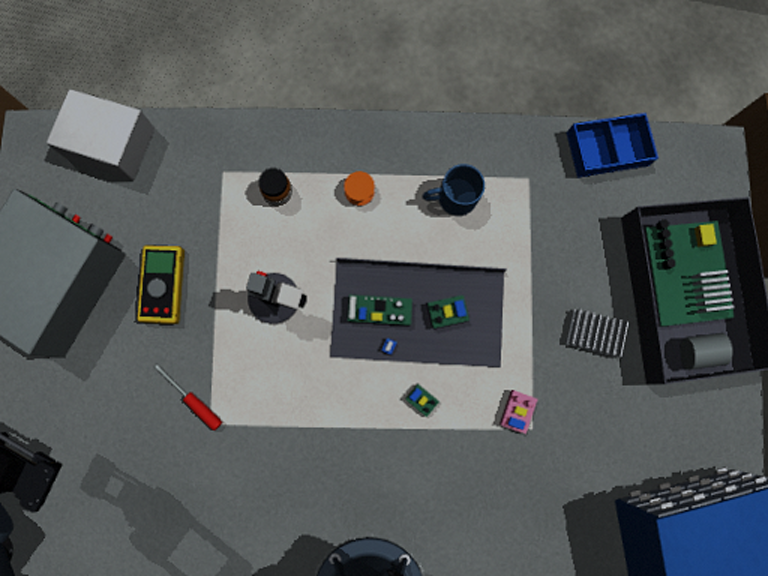

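View pics/scene0.png

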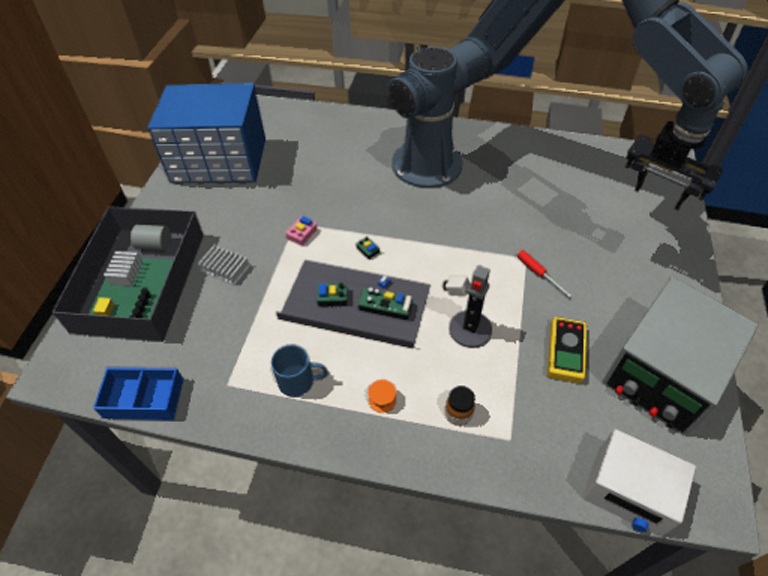

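Top picture (512-px coordinates): the module candidates are the block in the tray (297,207), the small green one on the bench (280,266) and the pink one (345,275). The larger non-pink one is the block in the tray. I'll check it in a close crop.

Run:
```python
from h import *
c=imaging.capture("top");save(c,"crop1",(155,165,345,255),4.2)
cv2.imwrite("pics/raw_top.png",c["frame"][...,::-1])
f=cv2.cvtColor(c["frame"],cv2.COLOR_RGB2HSV)
```

```text
(no output)
```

View pics/crop1.png

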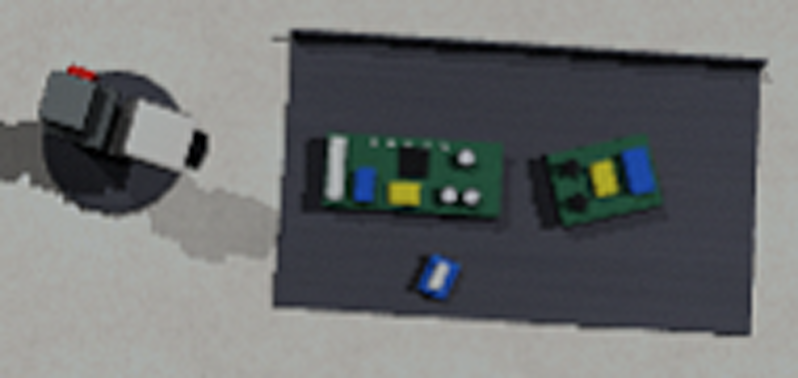

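The crop shows the intended module (top about crop (603,182)), turned relative to the main board (crop (412,177)), with the connector at (437,277). Next I measure the poses and take a scene crop of the mast.

```bash
cat > fit.py <<'E'
from h import *
from scipy.optimize import least_squares
def rect(p,hx,hy,z,sub=15):
    x,y,a=p;c,s=np.cos(a),np.sin(a)
    k=np.array([[-hx,-hy],[hx,-hy],[hx,hy],[-hx,hy]])
    return np.c_[k@np.array([[c,s],[-s,c]])+[x,y],np.full(4,z)]
def fitmask(c,m,p0,hx,hy,z):
    """rectangle pose whose rendering matches the mask best (8x supersampled)"""
    from scipy.optimize import minimize
    def cost(q):
        p=np.array(q)*[.01,.01,.1]+p0
        im=np.zeros((384,512),np.float32); S=8
        uv=pix(c,rect(p,hx,hy,z))
        lo=np.floor(uv.min(0)).astype(int)-3; hi=np.ceil(uv.max(0)).astype(int)+3
        b=np.zeros(((hi-lo)[1]*S,(hi-lo)[0]*S),np.uint8)
        cv2.fillPoly(b,[np.round(((uv-lo+.5)*S-.5)*16).astype(np.int32)],255,shift=4)
        im[lo[1]:hi[1],lo[0]:hi[0]]=cv2.resize(b,tuple(hi-lo),interpolation=cv2.INTER_AREA)/255.
        return ((im-m)**2).sum()
    best=None
    for a in(-1,0,1):
        r=minimize(cost,[0,0,a],method="Nelder-Mead",options=dict(initial_simplex=np.array([[0,0,a],[1,0,a],[0,1,a],[0,0,a+1.]]),maxiter=400))
        if best is None or r.fun<best.fun: best=r
    return best.x*[.01,.01,.1]+p0, best.fun
def greenblobs(c):
    h=cv2.cvtColor(c["frame"],cv2.COLOR_RGB2HSV).astype(int);f=c["frame"].astype(int)
    m=((h[...,1]>70)&(h[...,2]>40)|(f.min(2)>110)).astype(np.uint8)
    return m
E
python3 - <<'E'
from fit import *
c=imaging.capture("top")
cl=lambda u,v:np.array([u,v])/4.2+[155,165]-.38
def show(n,pts,z): 
    P=onz(c,[cl(*p) for p in pts],z);print(n,np.round(P[:,:2],4).tolist());return P
L=show("lip top",[(292,32),(765,62)],.03); B=show("low",[(275,305),(750,335)],.003)
for P in(L,B):
    d=P[0]-P[1];print("len",np.linalg.norm(d[:2]),"yaw",np.arctan2(-d[0],d[1]))
G=greenblobs(c)
for n,box,hx,hy in(("board",(318,125,515,228),.025,.06),("module",(535,125,675,238),.025,.035)):
    m=np.zeros_like(G);a=np.round(cl(*box[:2])).astype(int);b=np.round(cl(*box[2:])).astype(int)
    m[a[1]:b[1],a[0]:b[0]]=G[a[1]:b[1],a[0]:b[0]]
    hull=cv2.convexHull(np.argwhere(cv2.morphologyEx(m,cv2.MORPH_OPEN,np.ones((3,3),np.uint8)))[:,::-1].copy())
    mm=m.copy();cv2.fillPoly(mm,[hull],1)
    P=onz(c,[cl((box[0]+box[2])/2,(box[1]+box[3])/2)],.029)[0]
    p,e=fitmask(c,mm.astype(np.float32),np.array([P[0],P[1],-.05]),hx,hy,.029)
    print(n,p,e,mm.sum(), np.round((pix(c,rect(p,hx,hy,.029))+.38-[155,165])*4.2).tolist())
s=imaging.capture("scene")
save(s,"crop2",(280,165,370,240),8)
E
```

```text
lip top [[0.6304, 0.0736], [0.6156, -0.2525]]
low [[0.4449, 0.0821], [0.4287, -0.2458]]
len 0.3265183143720923 yaw -0.04533504480197966
len 0.32837458706199635 yaw -0.04946125714019073
board [ 0.53386433 -0.01150865 -0.04851167] 27.22980308532715 765 [[500.0, 217.0], [504.0, 144.0], [328.0, 132.0], [323.0, 205.0]]
module [ 0.5329979  -0.1415144   0.23389385] 19.77191925048828 451 [[663.0, 203.0], [646.0, 132.0], [547.0, 154.0], [563.0, 226.0]]
```

View pics/crop2.png

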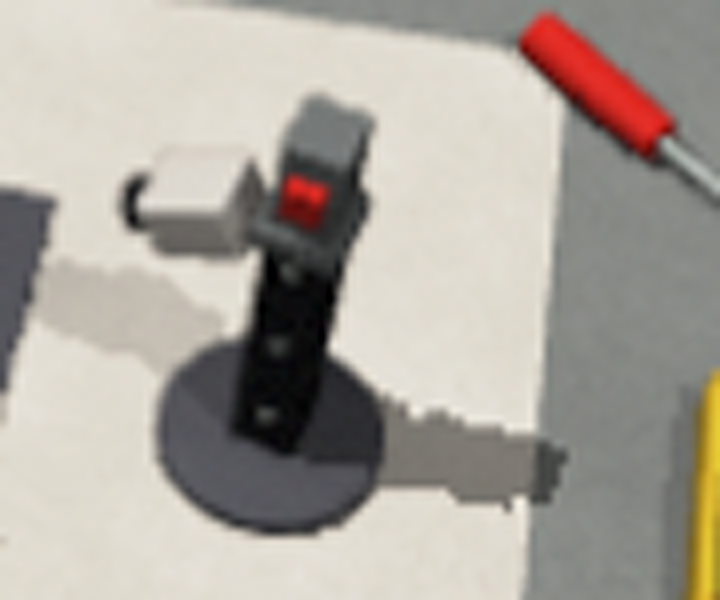

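Run:
```python
from fit import *
t=imaging.capture("top");s=imaging.capture("scene")
T=lambda u,v:np.array([u,v])/4.2+[155,165]-.38
S=lambda u,v:np.array([u,v])/8+[280,165]-.44
obs=[(s,(.015,-.014,.215),S(285,148)),(s,(.015,.014,.215),S(352,176)),(s,(-.015,.014,.215),S(373,122)),(s,(-.015,-.014,.215),S(312,95)),
(s,(.022,0,.19),S(304,202)),(t,(.015,.014,.215),T(52,73)),(t,(.015,-.014,.215),T(99,80)),(t,(-.015,-.014,.215),T(90,130)),(t,(-.015,.014,.215),T(42,122)),
(t,(.019,0,.199),T(82,70)),(t,(0,0,.008),T(116,142)),(s,(0,0,.008),S(270,436))]
def r(p):
    c,k=np.cos(p[2]),np.sin(p[2]);o=[]
    for cam,X,uv in obs:
        W=[p[0]+c*X[0]-k*X[1],p[1]+k*X[0]+c*X[1],X[2]]
        o.append(pix(cam,W)[0]-uv)
    return np.ravel(o)
for a in(-.3,0,.3):
    q=least_squares(r,[.54,.18,a],loss="soft_l1");print(q.x,q.cost)
print(np.round(r(q.x).reshape(-1,2),1).tolist())
# mast -y direction check: whitish camera centre in the top view
st=bot.read_state();R0=np.array(st["tcp_rot"]);print(st["position"])
np.set_printoptions(suppress=True,precision=4)
# moves: fingers (tool y) along module x; target yaw such that tool y axis ~ +-(cos a, sin a)
for n,P,a in(("module",(.533,-.1415,.10),.234),("place",(.5293,-.1064,.03),-.048),("grip",(q.x[0],q.x[1],.26),q.x[2])):
    for sg in(1,-1):
        y=sg*np.array([np.cos(a),np.sin(a),0]);z=np.array([0,0,-1.]);R=np.c_[np.cross(y,z),y,z]
        w=np.degrees(cv2.Rodrigues(R0.T@R)[0]).ravel()
        print(n,sg,R0.T@(np.array(P)-st["position"]),w)
```

```text
[ 0.55519169  0.19395638 -0.17985699] 3.9279056205272673
[ 0.55519169  0.19395638 -0.17985697] 3.927905620527414
[ 0.55519169  0.19395638 -0.17985696] 3.9279056205274605
[[-0.5, -0.3], [-0.0, -1.1], [0.1, -1.5], [-1.0, -0.7], [-0.1, 1.1], [-0.0, -0.8], [-0.2, -0.3], [-0.7, -0.3], [-0.3, -0.6], [-0.3, 0.5], [0.2, -0.1], [0.0, -1.0]]
[0.26548556 0.5657898  0.23958616]
module 1 [-0.5427 -0.5266  0.1396] [ 0.0026 -0.0018 51.4513]
module -1 [-0.5427 -0.5266  0.1396] [   0.0022    0.0032 -128.5487]
place 1 [-0.5244 -0.4964  0.2096] [ 0.0024 -0.0022 67.6088]
place -1 [-0.5244 -0.4964  0.2096] [   0.0025    0.0027 -112.3912]
grip 1 [-0.4202 -0.2135 -0.0204] [ 0.0023 -0.0024 75.1636]
grip -1 [-0.4202 -0.2135 -0.0204] [   0.0026    0.0025 -104.8364]
```

Request:
play_rows(
  motion=[
    [[-0.06, -0.06, -0.02, 0, 0, 6], [-0.54, -0.525, -0.02, 0, 0, 51], [-0.54, -0.525, -0.02, 0, 0, 51], [-0.54, -0.525, -0.02, 0, 0, 51], [-0.54, -0.525, -0.02, 0, 0, 51], [-0.54, -0.525, -0.02, 0, 0, 51], [-0.54, -0.525, -0.02, 0, 0, 51], [-0.54, -0.525, -0.02, 0, 0, 51]],
  ],
)

```text
time_s: 1.62
position: [0.3828, 0.2531, 0.2537]
tcp_rot: [[-0.235, 0.972, 0.001], [0.972, 0.235, 0.0], [0.0, 0.001, -1.0]]
force: [0.1, 0.5, -0.4]
opening: 1.003
grasp_force: 0.0
```

```bash
cat > to.py <<'E'
# python3 to.py x y z yaw(rad, of the closing axis): shift and turn in the tool's present axes
import sys; from h import *
st=bot.read_state();R0=np.array(st["tcp_rot"]);x,y,z,a=map(float,sys.argv[1:5])
Y=np.array([np.cos(a),np.sin(a),0])
if Y@R0[:,1]<0: Y=-Y
Z=np.array([0,0,-1.]);R=np.c_[np.cross(Y,Z),Y,Z]
np.set_printoptions(suppress=True,precision=4)
print("shift",R0.T@(np.array([x,y,z])-st["position"]),"turn",np.degrees(cv2.Rodrigues(R0.T@R)[0]).ravel(),"| at",np.array(st["position"]),"j",np.array(st["joint_positions"]).round(1),"t",st["time_s"],"F",np.array(st["force"]).round(1),"grip",st["opening"],st["grasp_force"])
E
python3 to.py .533 -.1415 .10 .234
```

```text
shift [-0.4189  0.053   0.1537] turn [ 0.0567 -0.0062  0.201 ] | at [0.3828 0.2531 0.2537] j [ 19.5  16.3 104.1   0.   59.6   5.9] t 1.6167 F [ 0.1  0.5 -0.4] grip 1.0027567404793325 0.0
```

Request:
play_rows(
  motion=[
    [[-0.41, 0.053, 0.0, 0, 0, 0.2], [-0.41, 0.053, 0.0, 0, 0, 0.2], [-0.41, 0.053, 0.0, 0, 0, 0.2], [-0.41, 0.053, 0.0, 0, 0, 0.2], [-0.41, 0.053, 0.0, 0, 0, 0.2], [-0.41, 0.053, 0.0, 0, 0, 0.2], [-0.41, 0.053, 0.0, 0, 0, 0.2], [-0.41, 0.053, 0.0, 0, 0, 0.2]],
  ],
)

```text
time_s: 2.28
position: [0.5035, -0.0581, 0.2537]
tcp_rot: [[-0.236, 0.972, 0.001], [0.972, 0.236, -0.0], [-0.0, 0.001, -1.0]]
force: [0.3, -0.1, -0.1]
opening: 0.998
grasp_force: 0.0
```

```bash
python3 to.py .533 -.1415 .10 .234
```

```text
shift [-0.088   0.0089  0.1537] turn [0.0372 0.0115 0.2186] | at [ 0.5035 -0.0581  0.2537] j [-19.2  20.1  97.9   0.   62.  -32.9] t 2.2833 F [ 0.3 -0.1 -0.1] grip 0.9977688945720842 0.0
```

Request:
play_rows(
  motion=[
    [[-0.04, 0.004, 0.0, 0, 0, 0.2], [-0.075, 0.008, 0.02, 0, 0, 0.2], [-0.078, 0.008, 0.06, 0, 0, 0.2], [-0.078, 0.008, 0.1, 0, 0, 0.2], [-0.078, 0.008, 0.12, 0, 0, 0.2], [-0.078, 0.008, 0.12, 0, 0, 0.2], [-0.078, 0.008, 0.12, 0, 0, 0.2]],
  ],
  fingers=0.08,
)

```text
time_s: 2.87
position: [0.5289, -0.1297, 0.1327]
tcp_rot: [[-0.233, 0.973, -0.002], [0.973, 0.233, 0.001], [0.002, -0.002, -1.0]]
force: [0.6, -0.2, 0.4]
opening: 0.92
grasp_force: 0.0
```

```bash
python3 to.py .533 -.1415 .03 .234
python3 - <<'E'
from h import *
c=imaging.capture("scene");save(c,"crop3",(170,140,330,240),5)
st=bot.read_state();R=np.array(st["tcp_rot"]);p=np.array(st["position"])
print([np.round((pix(c,p+R@np.array([0,y,.017]))[0]+.4-[170,140])*5) for y in(-.04,0,.04)])
print(np.round((pix(c,rect) if 0 else pix(c,[.533,-.1415,.029])+.4-[170,140])*5))
E
```

```text
shift [-0.0126  0.0015  0.1027] turn [-0.1057 -0.0871  0.0406] | at [ 0.5289 -0.1297  0.1327] j [-25.5  32.9  99.1   0.   48.1 -39. ] t 2.8667 F [ 0.6 -0.2  0.4] grip 0.9196830491574375 0.0
[array([267., 149.]), array([265., 194.]), array([263., 240.])]
[[259. 272.]]
```

View pics/crop3.png

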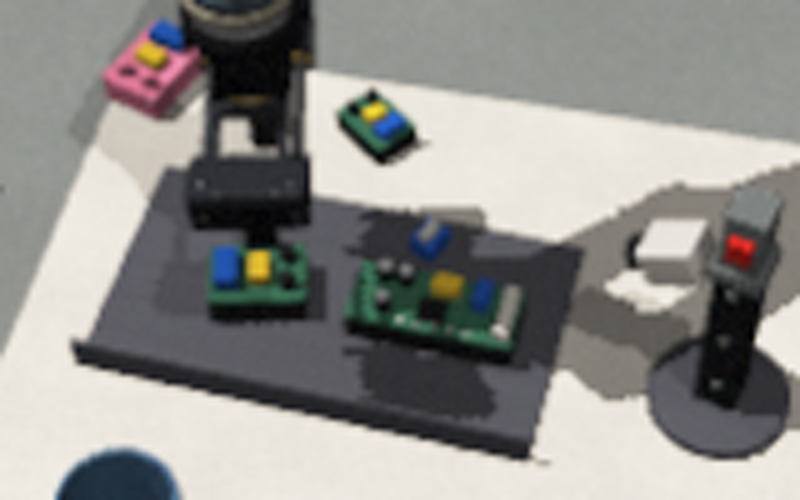

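Request:
play_rows(
  motion=[
    [[-0.012, 0.0015, 0.01, 0, 0, 0], [-0.012, 0.0015, 0.04, 0, 0, 0], [-0.012, 0.0015, 0.07, 0, 0, 0], [-0.012, 0.0015, 0.09, 0, 0, 0], [-0.012, 0.0015, 0.1, 0, 0, 0], [-0.012, 0.0015, 0.104, 0, 0, 0], [-0.012, 0.0015, 0.104, 0, 0, 0]],
  ],
)

```text
time_s: 3.5
position: [0.5343, -0.1416, 0.0296]
tcp_rot: [[-0.233, 0.973, 0.001], [0.973, 0.233, -0.001], [-0.001, 0.001, -1.0]]
force: [0.1, 0.2, 0.2]
opening: 0.921
grasp_force: 0.0
```

Request:
play_rows(
  motion=[
    [[0, 0, 0, 0, 0, 0], [0, 0, 0, 0, 0, 0], [0, 0, 0, 0, 0, 0], [0, 0, 0, 0, 0, 0], [0, 0, 0, 0, 0, 0], [0, 0, 0, 0, 0, 0], [0, 0, 0, 0, 0, 0], [0, 0, 0, 0, 0, 0]],
  ],
  fingers=0.04,
)

```text
time_s: 4.17
position: [0.5337, -0.1412, 0.0299]
tcp_rot: [[-0.233, 0.973, 0.0], [0.973, 0.233, -0.0], [-0.0, 0.0, -1.0]]
force: [-1.1, 0.3, 5.2]
opening: 0.57
grasp_force: 30.0
```

```bash
python3 to.py .5293 -.1064 .03 -.048
```

```text
shift [ 0.0348  0.0038 -0.0001] turn [ 0.0256  0.02   16.2176] | at [ 0.5337 -0.1412  0.0299] j [-26.4  43.3 100.8  -0.   35.9 -39.9] t 4.1667 F [-1.1  0.3  5.2] grip 0.5702533401835107 29.99933011829853
```

Request:
play_rows(
  motion=[
    [[0.003, 0.0, -0.0005, 0, 0, 4], [0.008, 0.0, -0.0005, 0, 0, 8], [0.014, 0.0, -0.0005, 0, 0, 12], [0.02, 0.0, -0.0005, 0, 0, 15], [0.023, 0.0004, -0.0005, 0, 0, 16.2], [0.023, 0.0004, -0.0005, 0, 0, 16.2], [0.023, 0.0004, -0.0005, 0, 0, 16.2], [0.023, 0.0004, -0.0005, 0, 0, 16.2]],
  ],
)

```text
time_s: 4.83
position: [0.5287, -0.1183, 0.0299]
tcp_rot: [[0.048, 0.999, 0.0], [0.999, -0.048, 0.001], [0.001, 0.0, -1.0]]
force: [1.2, 3.0, 2.5]
opening: 0.57
grasp_force: 30.0
```

```bash
python3 to.py .5293 -.1064 .03 -.048
python3 - <<'E'
from h import *
c=imaging.capture("scene");save(c,"crop4",(190,160,320,240),6)
c=imaging.capture("top");save(c,"crop5",(220,180,345,250),6)
E
```

```text
shift [ 0.012   0.     -0.0001] turn [ 0.0132 -0.0345  0.0097] | at [ 0.5287 -0.1183  0.0299] j [-24.5  42.9 102.3   0.1  34.8 -21.8] t 4.8333 F [1.2 3.  2.5] grip 0.5701181229020432 29.999240711331367
```

View pics/crop4.png

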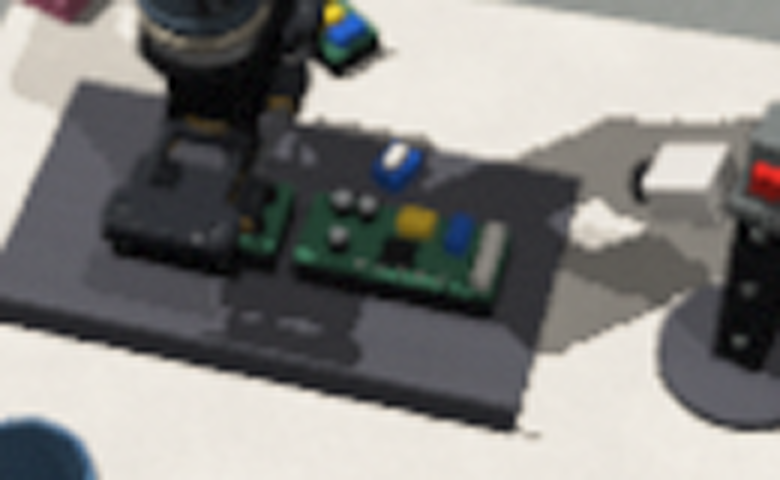

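Module gripped and in line; the gap is about 8–12 mm (crop x 283 to 297). Next I push in small steps and watch the force.

Request:
play_rows(
  motion=[
    [[0.002, 0, 0, 0, 0, 0], [0.004, 0, 0, 0, 0, 0], [0.006, 0, 0, 0, 0, 0], [0.007, 0, 0, 0, 0, 0], [0.008, 0, 0, 0, 0, 0], [0.008, 0, 0, 0, 0, 0]],
  ],
)

```text
time_s: 5.43
position: [0.529, -0.1106, 0.0299]
tcp_rot: [[0.048, 0.999, 0.0], [0.999, -0.048, -0.0], [-0.0, 0.0, -1.0]]
force: [0.7, -2.3, 0.5]
opening: 0.569
grasp_force: 30.0
```

Request:
play_rows(
  motion=[
    [[0.0005, 0, 0, 0, 0, 0], [0.001, 0, 0, 0, 0, 0], [0.0015, 0, 0, 0, 0, 0], [0.002, 0, 0, 0, 0, 0], [0.002, 0, 0, 0, 0, 0]],
  ],
)

```text
time_s: 5.85
position: [0.5291, -0.1086, 0.0299]
tcp_rot: [[0.048, 0.999, 0.0], [0.999, -0.048, 0.0], [0.0, 0.0, -1.0]]
force: [-0.9, -1.3, 1.4]
opening: 0.571
grasp_force: 30.0
```

Request:
play_rows(
  motion=[
    [[0.0005, 0, 0, 0, 0, 0], [0.001, 0, 0, 0, 0, 0], [0.0015, 0, 0, 0, 0, 0], [0.002, 0, 0, 0, 0, 0], [0.002, 0, 0, 0, 0, 0]],
  ],
)

```text
time_s: 6.27
position: [0.5291, -0.1065, 0.0299]
tcp_rot: [[0.048, 0.999, -0.0], [0.999, -0.048, 0.0], [0.0, -0.0, -1.0]]
force: [0.6, -0.3, 0.2]
opening: 0.57
grasp_force: 30.0
```

Request:
play_rows(
  motion=[
    [[0.0005, 0, 0, 0, 0, 0], [0.001, 0, 0, 0, 0, 0], [0.001, 0, 0, 0, 0, 0], [0.001, 0, 0, 0, 0, 0]],
  ],
)

```text
time_s: 6.6
position: [0.5292, -0.1056, 0.0299]
tcp_rot: [[0.048, 0.999, 0.0], [0.999, -0.048, 0.0], [0.0, 0.0, -1.0]]
force: [0.1, -1.3, 1.4]
opening: 0.572
grasp_force: 30.0
```

Request:
play_rows(
  motion=[
    [[0.0005, 0, 0, 0, 0, 0], [0.001, 0, 0, 0, 0, 0], [0.001, 0, 0, 0, 0, 0], [0.001, 0, 0, 0, 0, 0]],
  ],
)

```text
time_s: 6.93
position: [0.5293, -0.1051, 0.0299]
tcp_rot: [[0.047, 0.999, 0.0], [0.999, -0.047, -0.001], [-0.001, 0.0, -1.0]]
force: [-0.3, -4.9, 1.0]
opening: 0.571
grasp_force: 30.0
```

Request:
play_rows(
  motion=[
    [[0.0005, 0, 0, 0, 0, 0], [0.001, 0, 0, 0, 0, 0], [0.001, 0, 0, 0, 0, 0], [0.001, 0, 0, 0, 0, 0]],
  ],
)

```text
time_s: 7.27
position: [0.5293, -0.105, 0.0299]
tcp_rot: [[0.046, 0.999, 0.0], [0.999, -0.046, -0.002], [-0.002, 0.0, -1.0]]
force: [-1.8, -8.4, 0.6]
opening: 0.574
grasp_force: 30.0
```

Request:
play_rows(
  motion=[
    [[0.0005, 0, 0, 0, 0, 0], [0.001, 0, 0, 0, 0, 0], [0.001, 0, 0, 0, 0, 0], [0.001, 0, 0, 0, 0, 0]],
  ],
)

```text
time_s: 7.6
position: [0.5294, -0.1049, 0.0299]
tcp_rot: [[0.046, 0.999, 0.0], [0.999, -0.046, -0.003], [-0.003, 0.0, -1.0]]
force: [-2.5, -12.7, 0.2]
opening: 0.571
grasp_force: 30.0
```

Request:
play_rows(
  motion=[
    [[-0.001, 0, 0, 0, 0, 0], [-0.002, 0, 0, 0, 0, 0], [-0.002, 0, 0, 0, 0, 0]],
  ],
)

```text
time_s: 7.85
position: [0.5293, -0.1051, 0.0299]
tcp_rot: [[0.048, 0.999, 0.0], [0.999, -0.048, -0.0], [-0.0, 0.0, -1.0]]
force: [-1.0, -6.2, 1.2]
opening: 0.572
grasp_force: 30.0
```

Request:
play_rows(
  motion=[
    [[0, 0, 0, 0, 0, 0], [0, 0, 0, 0, 0, 0], [0, 0, 0, 0, 0, 0], [0, 0, 0, 0, 0, 0], [0, 0, 0, 0, 0, 0], [0, 0, 0, 0, 0, 0]],
  ],
  fingers=0.072,
)

```text
time_s: 8.35
position: [0.5291, -0.1042, 0.0298]
tcp_rot: [[0.048, 0.999, -0.0], [0.999, -0.048, 0.0], [0.0, -0.0, -1.0]]
force: [-0.2, 0.5, -0.1]
opening: 0.815
grasp_force: 0.0
```

Request:
play_rows(
  motion=[
    [[0, 0, -0.01, 0, 0, 0], [0, 0, -0.04, 0, 0, 0], [0, 0, -0.08, 0, 0, 0], [0, 0, -0.12, 0, 0, 0], [0, 0, -0.16, 0, 0, 0], [0, 0, -0.2, 0, 0, 0], [0, 0, -0.24, 0, 0, 0], [0, 0, -0.24, 0, 0, 0]],
  ],
)

```text
time_s: 9.02
position: [0.5335, -0.1061, 0.2791]
tcp_rot: [[0.048, 0.999, 0.017], [0.999, -0.048, -0.007], [-0.006, 0.017, -1.0]]
force: [1.6, -0.3, 1.2]
opening: 0.828
grasp_force: 0.0
```

```bash
python3 to.py .555 .194 .27 -.18
python3 - <<'E'
from h import *
c=imaging.capture("scene");save(c,"crop6",(190,150,330,240),5.5)
E
```

```text
shift [0.3009 0.0071 0.0074] turn [0.985  0.2752 7.5863] | at [ 0.5335 -0.1061  0.2791] j [-23.   20.9  91.7   0.   66.3 -20.3] t 9.0167 F [ 1.6 -0.3  1.2] grip 0.828390782245542 0.0
```

View pics/crop6.png

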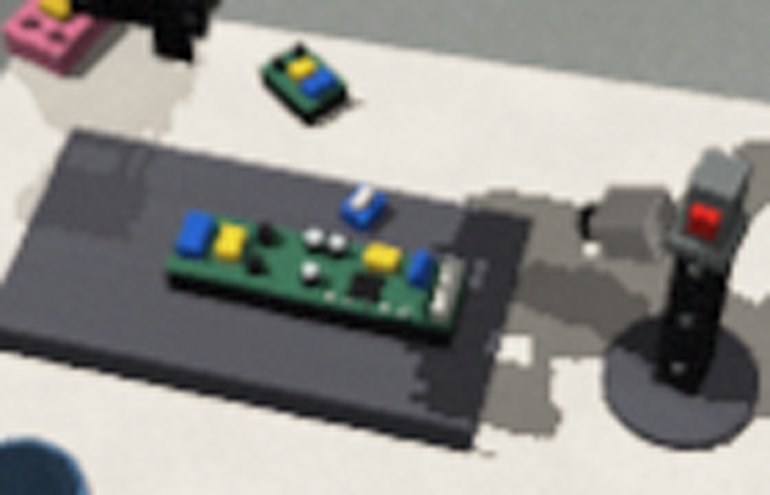

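The boards now read as one flush, straight strip (crop (165–465, 215–340)). Next I go above the mast grip.

Request:
play_rows(
  motion=[
    [[0.03, 0.001, 0, 0, 0, 1], [0.07, 0.002, 0.0, 0, 0, 2], [0.11, 0.003, 0.0, 0, 0, 4], [0.15, 0.004, 0.0, 0, 0, 6], [0.19, 0.006, 0.0, 0, 0, 7.5], [0.23, 0.008, 0.0, 0, 0, 7.5], [0.265, 0.01, 0.0, 0, 0, 7.5], [0.298, 0.012, 0.0, 0, 0, 7.5]],
  ],
)

```text
time_s: 9.73
position: [0.554, 0.1946, 0.2687]
tcp_rot: [[0.177, 0.984, -0.003], [0.984, -0.177, -0.0], [-0.001, -0.003, -1.0]]
force: [0.0, -0.6, -0.6]
opening: 0.83
grasp_force: 0.0
```

Request:
play_rows(
  motion=[
    [[0, 0, 0, 0, 0, 0], [0, 0, 0, 0, 0, 0], [0, 0, 0, 0, 0, 0]],
  ],
)

```text
time_s: 9.98
position: [0.5545, 0.192, 0.2689]
tcp_rot: [[0.177, 0.984, -0.003], [0.984, -0.177, -0.001], [-0.001, -0.002, -1.0]]
force: [0.5, -0.2, 0.3]
opening: 0.826
grasp_force: 0.0
```

```bash
python3 to.py .555 .194 .194 -.18
python3 - <<'E'
from h import *
import sys
c=imaging.capture("scene");save(c,"crop7",(260,130,380,230),6)
for k in("button_top","mast_grip"):
  print(k,[(np.round(d["at"],3),round(d["confidence"],2)) for d in finder.recognise("scene",k)[:2]])
a=-.18;p=np.array([.555,.194])
f=lambda X:np.r_[p+[np.cos(a)*X[0]-np.sin(a)*X[1],np.sin(a)*X[0]+np.cos(a)*X[1]],X[2]]
print((pix(c,[f(x) for x in((.022,0,.19),(.022,0,.254),(.015,-.014,.215),(.015,.014,.215))])+.4-[260,130]).round(1)*6)
h=c["frame"].astype(int);m=(h[...,0]>130)&(h[...,1]<70);m[:, :310]=0;m[:,330:]=0;ys,xs=np.nonzero(m);print("red centre",(xs.mean()+.4-260)*6,(ys.mean()+.4-130)*6,len(xs))
E
```

```text
shift [0.0022 0.0003 0.0749] turn [-0.1313  0.0853  0.1086] | at [0.5545 0.192  0.2689] j [ 8.2 25.5 85.7 -0.  69.  18.4] t 9.9833 F [ 0.5 -0.2  0.3] grip 0.8260851952078248 0.0
button_top []
mast_grip [(array([0.559, 0.168, 0.161]), 0.64), (array([ 0.538, -0.107,  0.031]), 0.38)]
[[347.4 367.2]
 [362.4 287.4]
 [330.6 319.2]
 [384.  335.4]]
red centre 349.54285714285686 353.40000000000003 14
```

View pics/crop7.png

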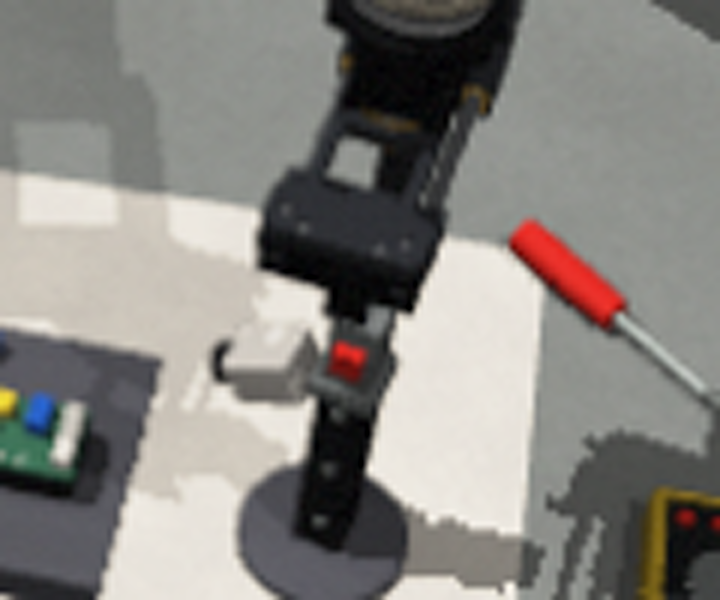

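Request:
play_rows(
  motion=[
    [[0.002, 0, 0.01, 0, 0, 0], [0.002, 0, 0.03, 0, 0, 0], [0.002, 0, 0.05, 0, 0, 0], [0.002, 0, 0.065, 0, 0, 0], [0.002, 0, 0.074, 0, 0, 0], [0.002, 0, 0.074, 0, 0, 0], [0.002, 0, 0.074, 0, 0, 0]],
  ],
)

```text
time_s: 10.72
position: [0.5558, 0.1939, 0.1955]
tcp_rot: [[0.179, 0.984, -0.001], [0.984, -0.179, -0.0], [-0.0, -0.001, -1.0]]
force: [-0.6, -0.1, -0.4]
opening: 0.826
grasp_force: 0.0
```

Request:
play_rows(
  motion=[
    [[0, 0, 0, 0, 0, 0], [0, 0, 0, 0, 0, 0], [0, 0, 0, 0, 0, 0], [0, 0, 0, 0, 0, 0], [0, 0, 0, 0, 0, 0], [0, 0, 0, 0, 0, 0], [0, 0, 0, 0, 0, 0], [0, 0, 0, 0, 0, 0]],
  ],
  fingers=0.02,
)

```text
time_s: 11.38
position: [0.5555, 0.1947, 0.1963]
tcp_rot: [[0.179, 0.984, -0.001], [0.984, -0.179, 0.001], [0.001, -0.001, -1.0]]
force: [-1.7, 1.1, 4.0]
opening: 0.355
grasp_force: 29.6
```

Request:
play_rows(
  motion=[
    [[0, 0, 0, 0, 0, 0], [0, 0, 0, 0, 0, 0], [0, 0, 0, 0, 0, 0], [0, 0, 0, 0, 0, 0]],
  ],
)

```text
time_s: 11.72
position: [0.5555, 0.1947, 0.1963]
tcp_rot: [[0.178, 0.984, -0.0], [0.984, -0.178, 0.001], [0.001, -0.001, -1.0]]
force: [-2.5, 1.1, 5.3]
opening: 0.356
grasp_force: 29.7
```

Request:
play_rows(
  motion=[
    [[0, 0, -0.002, 0, 0, 0], [0, 0, -0.006, 0, 0, 0], [0, 0, -0.012, 0, 0, 0], [0, 0, -0.018, 0, 0, 0], [0, 0, -0.024, 0, 0, 0], [0, 0, -0.03, 0, 0, 0], [0, 0, -0.036, 0, 0, 0], [0, 0, -0.042, 0, 0, 0]],
  ],
)

```text
time_s: 12.38
position: [0.5555, 0.1947, 0.2385]
tcp_rot: [[0.178, 0.984, -0.001], [0.984, -0.178, 0.001], [0.0, -0.001, -1.0]]
force: [-0.6, 3.1, -4.1]
opening: 0.354
grasp_force: 29.7
```

Request:
play_rows(
  motion=[
    [[0, 0, -0.006, 0, 0, 0], [0, 0, -0.012, 0, 0, 0], [0, 0, -0.018, 0, 0, 0], [0, 0, -0.024, 0, 0, 0], [0, 0, -0.03, 0, 0, 0], [0, 0, -0.036, 0, 0, 0], [0, 0, -0.042, 0, 0, 0], [0, 0, -0.046, 0, 0, 0]],
  ],
)

```text
time_s: 13.05
position: [0.5554, 0.1947, 0.2847]
tcp_rot: [[0.178, 0.984, -0.001], [0.984, -0.178, 0.0], [0.0, -0.001, -1.0]]
force: [-0.6, 4.9, -5.6]
opening: 0.356
grasp_force: 29.7
```

Request:
play_rows(
  motion=[
    [[0, 0, -0.003, 0, 0, 0], [0, 0, -0.006, 0, 0, 0], [0, 0, -0.009, 0, 0, 0], [0, 0, -0.011, 0, 0, 0], [0, 0, -0.012, 0, 0, 0], [0, 0, -0.012, 0, 0, 0], [0, 0, -0.012, 0, 0, 0]],
  ],
)

```text
time_s: 13.63
position: [0.5555, 0.1946, 0.2964]
tcp_rot: [[0.178, 0.984, -0.001], [0.984, -0.178, 0.001], [0.0, -0.001, -1.0]]
force: [-1.4, 5.1, -4.7]
opening: 0.357
grasp_force: 29.7
```

Request:
play_rows(
  motion=[
    [[0, 0, -0.0005, 0, 0, 0], [0, 0, -0.001, 0, 0, 0], [0, 0, -0.002, 0, 0, 0], [0, 0, -0.002, 0, 0, 0], [0, 0, -0.002, 0, 0, 0]],
  ],
)

```text
time_s: 14.05
position: [0.5554, 0.1946, 0.2964]
tcp_rot: [[0.178, 0.984, -0.002], [0.984, -0.178, 0.0], [0.0, -0.002, -1.0]]
force: [1.3, 5.3, -12.4]
opening: 0.354
grasp_force: 29.7
```

```bash
python3 to.py .5554 .1947 .298 -.18
python3 - <<'E'
from fit import *
c=imaging.capture("scene");save(c,"crop8",(190,90,350,230),4.2)
c=imaging.capture("top")
G=greenblobs(c);cl=lambda u,v:np.array([u,v])/4.2+[155,165]-.38
for n,y,h in(("whole",-.0465,.095),):
    a=np.round(cl(318,120)).astype(int);b=np.round(cl(640,240)).astype(int)
    m=np.zeros_like(G);m[a[1]:b[1],a[0]:b[0]]=G[a[1]:b[1],a[0]:b[0]]
    m=cv2.morphologyEx(m,cv2.MORPH_OPEN,np.ones((3,3),np.uint8))
    print(m.sum(),cv2.minAreaRect(np.argwhere(m)[:,::-1].astype(np.float32)),fitmask(c,cv2.morphologyEx(m,cv2.MORPH_CLOSE,np.ones((5,5),np.uint8)).astype(np.float32),np.array([.532,y,-.048]),.025,h,.029))
E
```

```text
shift [ 0.0001 -0.     -0.0016] turn [-0.1096 -0.0082  0.0663] | at [0.5554 0.1946 0.2964] j [ 8.4 24.  83.5  0.  72.6 18.7] t 14.05 F [  1.3   5.3 -12.4] grip 0.3540945507440228 29.694847535740276
910 ((265.5735168457031, 207.04409790039062), (66.18907928466797, 17.793590545654297), 4.39870548248291) (array([ 0.53174011, -0.04710706, -0.05587314]), np.float64(158.43603515625))
```

View pics/crop8.png

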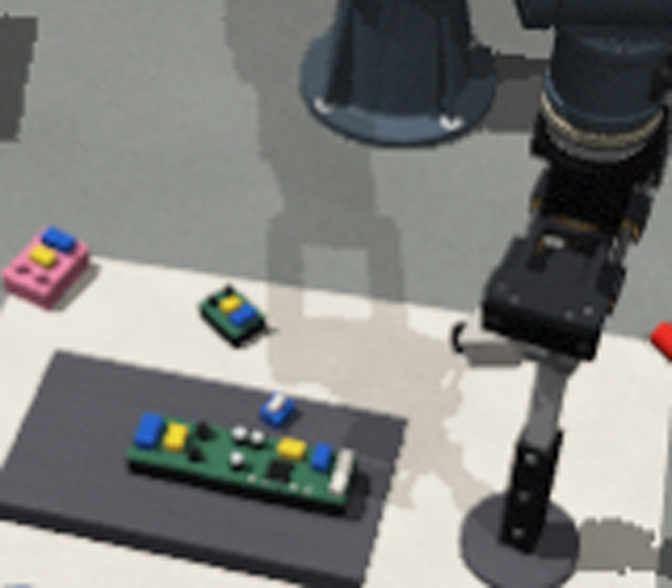

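The mast is against its end stop: the force rose to 12 N with no further travel, and the opening of 0.354 (31 mm) shows the button fully pressed. The boards are flush (crop (130–355, 415–510)). Handing in.

```bash
python3 -c "
from rig import bot
print(bot.hand_in())"
```

```text
the job is handed in; nothing more can be done
None
```

I handed the job in at about 14 s of the 48 s allowed, with no verdict shown. The module is butted flush and in line against the main board and released. The gripper is holding the mast at its second stop with the button fully squeezed, and I touched nothing else on the bench.

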